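# Open the pencil sharpener's snap-in cover

### The arm

A 6-joint arm with a two-finger parallel gripper is mounted at the origin on the work surface. World frame = base frame: x ahead of the robot, y to its left, z up, the work surface at z = 0. Lengths are in m, angles in rad, forces in N, time in s.
With the tool pointing down it reaches from about 0.4 to 0.825 m from the base axis. Payload 7 kg.
Tool frame: the origin (TCP) lies on the centre line of the jaws, within the pads' length; the fingertips stand 22 mm ahead of it and the grasp point (between the pads) lies 3 mm ahead of it; z points along the fingers, y is the line along which they close (so a half turn about z gives the same grasp; the last joint's range is limited). The gripper opens to 88 mm and grips with 3 to 60 N. Pads are 19 mm wide; open, the fingers measure 130 mm over their backs; the gripper's body (78 mm by 193 mm) begins 47 mm behind the grasp point.
Start: joints at [-0.991, 0.359, 0.012, 0, -1.224, -0.288], TCP at [0.194, -0.646, 0.249] pointing down, gripper open.
Joint ranges: [-3.07, 3.07], [-1.43, 2.12], [-1.02, 1.25], [-3.03, 1.67], [-3.05, -0], [-3.03, 3.03]. Speed limits (rad/s): [2.39, 2.39, 3.01, 3.14, 3.14, 3.14].

### API

Orientations are given as [roll, pitch, yaw] about the fixed x, y, z axes, in that order (R = Rz(yaw) Ry(pitch) Rx(roll)).
In Python, from station import monitor, viewer, order gives the robot as it stands. The module is installed in compiled form; this text tells all that it offers.
- The arm moves only by the tool servo_tool, never from a script. Its argument "targets" is a list of rows, each an object with "angular": the turn, a rotation vector about the tool's x, y, z in degrees, a list of three; "xyz": the shift along the tool's x, y, z in cm, a list of three; "claw": the finger opening in cm, from 0 to 8.76. A call has 1 to 20 rows; each row shifts and turns the commanded pose from where the row before left it, along the tool's axes as they then stand; what a row does not reach is not made up. A row lasts 1/10 s, in which the tool goes at most 50 mm and 8.59 degrees, less where a joint would pass 70% of its speed; a pose out of reach is approached as far as the arm can. A call is refused whole if a number of a shift passes 5 or a number of a turn 8.59, either way. A call with a gripper value outside its range is refused whole. The fingers move at their own pace and stop on an object; "force" is the grip in N (left out, the last holds). Time passes only in rows, so rows that do not move let the fingers close. It gives the time, the measured TCP pose, the force, the opening and the grip force at its end, in the units of the state.
- monitor.get_state(): the state, without advancing time (a new reading comes with each control period).
- viewer.grab_frame(name): name is "side" or "top"; returns a dict with "color" (400x640x3 uint8, blue, green, red), "fovy" (degrees; the focal length in pixels is half the picture's height over the tangent of half this angle, whatever the lens; pixels are square), "cx", "cy" (the principal point, pixels), "R" (3x3) and "t" (3): a world point X has camera coordinates R X + t. Camera axes: x right, y down, z forward; pixel columns grow to the right and rows downward; lengths in m; the calibration is good to about 2 mm. A picture is of the moment at which its call begins. There is no depth.
- order.job_done(): hands the job in; it is judged then, once.
The state is a dict: "t": time; "q": joint angles; "qd": joint speeds; "joint_efforts": joint torques, N m; "eef_pos": TCP position; "ee_rot": TCP orientation; "force": force on the tool from outside, world axes, zero at the start; "moment": the same for the moment, N m; "width": finger opening in m; "gripper_force": force on a finger pad.
Only numpy, scipy, OpenCV 4.12 (cv2) and the standard library are available. Lean on these libraries where they do the work, as an engineer would, in place of code of your own. Each camera call takes 0.05 s, during which the arm holds its last target. There are 200 camera calls.

### The job

Open the cream pencil sharpener so that it can be emptied: take hold of the grip at the front of its top cover, squeeze the release tab on the grip's left side inward while the cover is still shut, and keep it squeezed as you swing the cover up and back on its rear hinge. Leave the cover standing open, upright or leaning back, and let go of it; do not flip the black rocker switch beside it.

Things in the scene. Friction and masses are not known exactly. Their poses are not given: they have to be found in the camera images.
- grip (a point): Centre of the front grip of the sharpener's cream top cover: 42 long (x), 44 wide (y; 39 with the tab in), 20 mm high, 76 to 96 mm above the table when shut; 40 mm clear beside it. Axes turn with the cover; shut: x to the rear (to the hinge), y left, z up. Solid right face 22 mm away at -y; left face, 22 mm at +y, is the release tab. The hinge line lies 92 mm behind along x, parallel to y.
- hinge (a point): Middle of the cover's hinge line, 86 mm above the table, on the fixed cream pencil sharpener (160 x 110 mm); axes x to its rear, y left, z up. The housing has a high rear block (top 90 mm; its front face 60 mm in front of this point) and a low front ledge (top 45 mm, from there to 125 mm in front) over which the cover's grip hangs, 31 mm clear.
- tab (a joint): Release tab, a separate ridged piece 36 mm long, 18 mm high on the left of the grip; m: 0 out (cover latched), 0.005 fully in, towards the grip's -y. Sprung: 1.6 N to start, 5.6 N fully in; springs back when let go. Its catch holds the shut cover until it is about 4 mm in.
- cover (a joint): Opening angle of the cover, rad: 0 shut, 1.57 upright, 1.75 leaning back at its stop. The front rises and goes to the rear. The cover weighs about 50 g; a stiff hinge (0.05 N m) leaves it wherever it is let go.
- switch (a joint): Black rocker switch, 26 x 14 mm, on top of the rear block, right of the cover; rad: 0 off as found, 0.25 flipped. Its centre is 10 mm in front of and 41 mm to the right (-y) of the hinge point; top about 97 mm above the table. To be left alone.
Not all that is in view belongs to the job. There is more than one size of the part that bears grip; the job needs the largest.

How it is judged:
By the outcome, as a careful person would: the job done as asked, in the order asked, and still so for the second after the job is handed in, with the robot touching nothing.
It also fails if it takes over 38 s, if anything falls off the work surface, if the arm or the gripper's body presses on something with over 40 N, if the wrist force passes 120 N, or if a joint passes its speed limit or range.

## Working session

There is one attempt and no reset: what is moved stays moved. The work goes in short steps, Python scripts to look and compute and a tool call to move; the robot and the scene stay as the last step left them, time stands still between calls to the robot, and variables do not carry over. Pictures are saved under pics/ and viewed, at most 10 in all, crops included, and the job is handed in when it is done.

Besides the shell and the picture viewer there is one more tool, called after "Request:" as name([rows], argument=value, ...), one row to a line, values as JSON. servo_tool: Moves the arm, as the interface text tells. Its arguments: {"type":"object","properties":{"targets":{"type":"array"},"force":{"type":"number"}},"required":["targets"]}

```bash
mkdir -p pics
cat > h.py <<'E'
from station import monitor, viewer, order
import numpy as np, cv2, pickle
def grab(n,tag):
    f=viewer.grab_frame(n); cv2.imwrite(f'pics/{tag}.png',f['color']); pickle.dump(f,open(f'pics/{tag}.pkl','wb')); return f
def load(tag): return pickle.load(open(f'pics/{tag}.pkl','rb'))
def foc(f): return f['color'].shape[0]/2/np.tan(np.radians(f['fovy'])/2)
def ray(f,u,v):
    R=np.array(f['R']);t=np.array(f['t']);F=foc(f)
    d=R.T@np.array([(u-f['cx'])/F,(v-f['cy'])/F,1]); return -R.T@t,d
def atz(f,u,v,z):
    c,d=ray(f,u,v); return c+d*(z-c[2])/d[2]
def proj(f,X):
    p=np.array(f['R'])@np.array(X)+np.array(f['t']);F=foc(f); return p[0]/p[2]*F+f['cx'],p[1]/p[2]*F+f['cy']
E
python3 - <<'E'
from h import *
a=grab('side','s0');b=grab('top','t0')
for f in(a,b): print(foc(f),f['cx'],f['cy'],ray(f,320,200))
print(monitor.get_state())
E
```

```text
478.6022445563954 321.46783057586794 200.07900496159485 (array([0.33927604, 0.60929948, 0.88877547]), array([ 0.16322507, -0.63400251, -0.75591523]))
476.3657382049764 311.760821934645 204.21606318298055 (array([ 0.4193203 , -0.07287442,  1.0284095 ]), array([ 0.12009712, -0.00893749, -0.99291202]))
{'t': 0.1, 'q': array([-9.90903900e-01,  3.59297307e-01,  1.11439212e-02, -2.89633391e-04,
       -1.22412894e+00, -2.88108886e-01]), 'qd': array([-4.07634035e-04, -2.01174906e-03,  1.09083960e-03, -2.17769720e-04,
        4.92507602e-05, -2.80381831e-04]), 'joint_efforts': array([-2.25073003e-03, -5.84162021e+01,  2.93750185e+01,  7.01541245e+00,
        1.01557889e-02, -5.59176624e-05]), 'eef_pos': array([ 0.19402379, -0.64607804,  0.24772853]), 'ee_rot': array([ 3.14009053e+00, -1.61200265e-04, -2.84990760e+00]), 'force': array([ 0.04701842, -0.19966803, -0.54451475]), 'moment': array([-0.00732829, -0.00361401, -0.03517124]), 'gripper_force': 0.0, 'width': 0.08779408977974698}
```

View pics/s0.png

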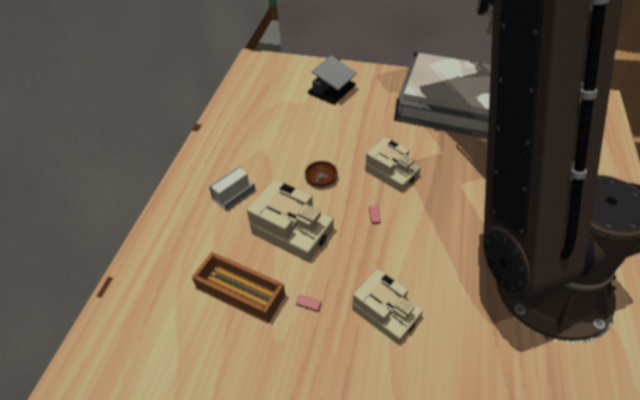

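View pics/t0.png

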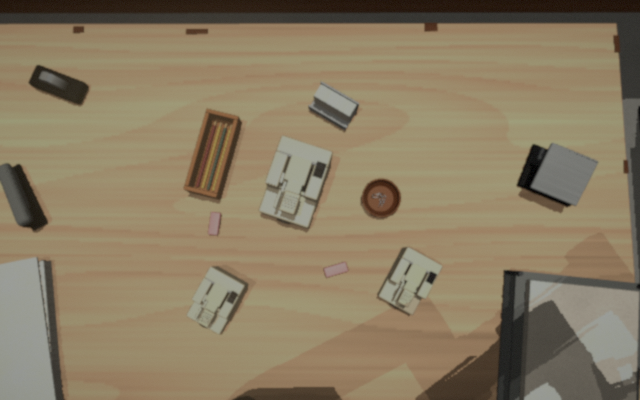

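The two pictures show three cream sharpeners. In the top view they are at (297,182), about 95 px long, and at (217,299) and (411,281), both about 65 px. The first is clearly the largest and fits the 160 x 110 mm given. I'll confirm it in an enlarged crop.

Run:
```python
from h import *
a=load('t0')['color'][130:235,250:345]; a=cv2.resize(a,None,fx=5.6,fy=5.6,interpolation=cv2.INTER_CUBIC)
cv2.imwrite('pics/c1.png',a)
b=load('s0')['color'][175:262,240:340]; b=cv2.resize(b,None,fx=6.4,fy=6.4,interpolation=cv2.INTER_CUBIC)
cv2.imwrite('pics/c2.png',b)
```

```text
(no output)
```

View pics/c1.png

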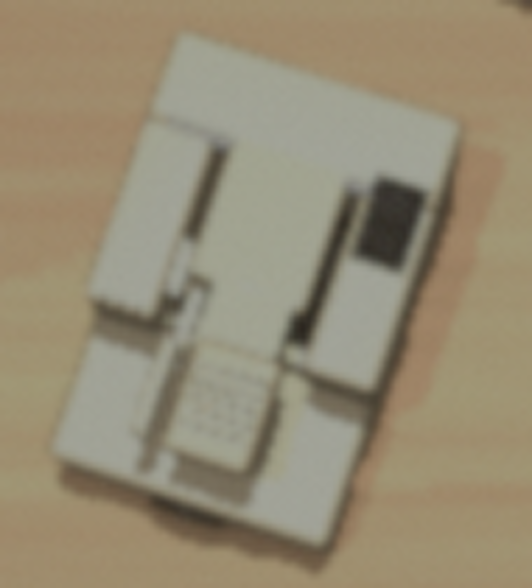

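View pics/c2.png

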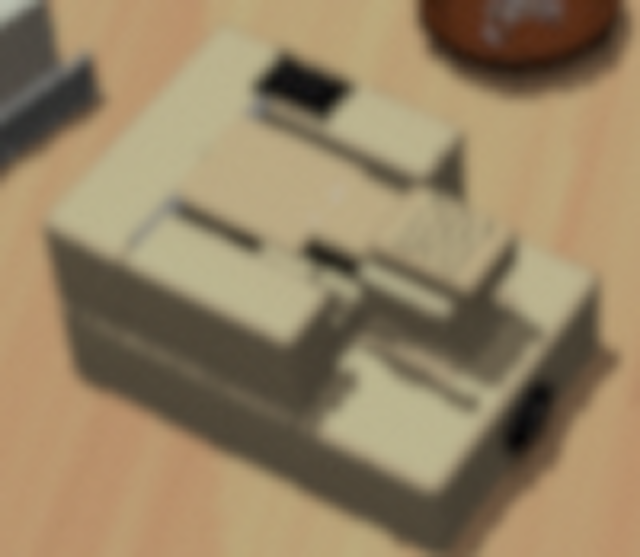

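The crops confirm it. The big sharpener has its grip at the front (top crop about (222,405)), its tab on the left side, and the black switch at right rear (390,225). I'll fit the pose from the corners in both views.

Run:
```python
from h import *
from scipy.optimize import least_squares
T,S=load('t0'),load('s0')
ct=lambda p:(250+(p[0]+.5)/5.6-.5,130+(p[1]+.5)/5.6-.5); cs=lambda p:(240+(p[0]+.5)/6.4-.5,175+(p[1]+.5)/6.4-.5)
M={'RL':(.035,.055,.09),'RR':(.035,-.055,.09),'FL':(-.06,.055,.09),'FR':(-.06,-.055,.09),'LL':(-.125,.055,.045),'LR':(-.125,-.055,.045),'SW':(-.01,-.041,.097)}
t={'RL':(183,35),'RR':(460,122),'FL':(92,300),'FR':(372,390),'LL':(53,455),'LR':(323,548),'SW':(390,223)}
s={'RL':(48,225),'RR':(228,30),'FR':(462,132),'FL':(298,347),'LL':(435,490),'LR':(598,288),'SW':(303,84)}
O=[(T,M[k],ct(v),k) for k,v in t.items()]+[(S,M[k],cs(v),k) for k,v in s.items()]
def W(p,m):
    c,q=np.cos(p[2]),np.sin(p[2]); return [p[0]+c*m[0]-q*m[1],p[1]+q*m[0]+c*m[1],m[2]]
def r(p,o=O): return np.concatenate([np.subtract(proj(f,W(p,m)),px) for f,m,px,k in o])
for o in (O,O[:7],O[7:]):
    z=least_squares(r,[.45,-.05,-.3],args=(o,)); print(z.x[:2],np.degrees(z.x[2]),'grip',W(z.x,(-.092,0,.086)),'rms',np.sqrt(np.mean(z.fun**2)))
    if o is O: P=z.x; print([(k[3],e.round(1)) for k,e in zip(O,z.fun.reshape(-1,2))])
g=W(P,(-.092,0,.096)); 
for m in [(-.113,.022,.096),(-.113,-.022,.096),(-.071,.022,.096),(-.071,-.022,.096),(-.071,0,.096)]:
    u,v=proj(T,W(P,m)); u2,v2=proj(S,W(P,m)); print(m,(u-250+.5)*5.6,(v-130+.5)*5.6,'|',(u2-240+.5)*6.4,(v2-175+.5)*6.4)
```

```text
[ 0.61226121 -0.04218468] -18.23956934826841 grip [np.float64(0.524883644162079), np.float64(-0.013389514054204688), 0.086] rms 1.7154682860521393
[('RL', array([-2. ,  0.1])), ('RR', array([0.4, 1.4])), ('FL', array([-1.2, -3.1])), ('FR', array([ 1.1, -1.9])), ('LL', array([-2.2,  2.1])), ('LR', array([-0.1,  2.3])), ('SW', array([-0.8,  1.6])), ('RL', array([-0.7, -0.3])), ('RR', array([-0.1, -1.5])), ('FR', array([-1.7, -2. ])), ('FL', array([-3.7, -1.9])), ('LL', array([1.8, 0.8])), ('LR', array([ 2.2, -2.3])), ('SW', array([ 0.8, -0.9]))]
[ 0.61301162 -0.04345733] -18.08887533530813 grip [np.float64(0.5255586222350263), np.float64(-0.014892082173396378), 0.086] rms 1.5862080812557289
[ 0.61093426 -0.03947473] -18.436189891921448 grip [np.float64(0.5236560273778798), np.float64(-0.010379883837632779), 0.086] rms 1.5663473605702694
(-0.113, 0.022, 0.096) 123.38814966505036 451.2995437261455 | 463.37622203290016 319.76579699733634
(-0.113, -0.022, 0.096) 241.9173960294721 490.7302169168294 | 532.50004431052 230.43032346417877
(-0.071, 0.022, 0.096) 162.08334289561276 338.9870168015959 | 356.2535283396901 269.56414174819275
(-0.071, -0.022, 0.096) 280.14431675604743 378.01154499224384 | 426.8967633997938 182.65884691374197
(-0.071, 0, 0.096) 221.05485916937099 358.4797884095197 | 391.99133927157203 225.59949328425103
```

Run:
```python
from h import *
T,S=load('t0'),load('s0')
ct=lambda p:(250+(p[0]+.5)/5.6-.5,130+(p[1]+.5)/5.6-.5); cs=lambda p:(240+(p[0]+.5)/6.4-.5,175+(p[1]+.5)/6.4-.5)
h=np.array([.6123,-.0422]);a=np.radians(-18.2);R=np.array([[np.cos(a),np.sin(a)],[-np.sin(a),np.cos(a)]])
P={'RL':((183,35),(48,225)),'RR':((460,122),(228,30)),'FL':((92,300),(298,347)),'FR':((372,390),(462,132)),'LL':((53,455),(435,490)),'LR':((323,548),(598,288)),'SW':((390,223),(303,84)),
'gripFR':((245,470),(515,240)),'gripRR':((283,360),(415,190)),'gripFL':((168,447),(460,297)),'coverRL':((232,140),(245,118)),'gapL':((215,137),(175,203)),'gapR':((352,188),(258,105))}
for k,(p,s) in P.items():
    c1,d1=ray(T,*ct(p));c2,d2=ray(S,*cs(s)); d1/=np.linalg.norm(d1);d2/=np.linalg.norm(d2)
    st=np.linalg.lstsq(np.c_[d1,-d2],c2-c1,rcond=None)[0]; A=c1+d1*st[0];B=c2+d2*st[1];X=(A+B)/2
    print(k,'world',X.round(4),'local mm',(R@(X[:2]-h)*1e3).round(1),'z',round(X[2]*1e3,1),'gap',round(np.linalg.norm(A-B)*1e3,1))
```

```text
RL world [ 0.6637 -0.0047  0.0845] local mm [37.2 51.7] z 84.5 gap 1.1
RR world [ 0.6304 -0.1051  0.0853] local mm [ 36.8 -54.1] z 85.3 gap 3.7
FL world [0.5664 0.0269 0.0829] local mm [-65.2  51.4] z 82.9 gap 2.0
FR world [ 0.5342 -0.0735  0.0866] local mm [-64.4 -54.1] z 86.6 gap 1.0
LL world [0.5157 0.0452 0.041 ] local mm [-119.    52.9] z 41.0 gap 0.2
LR world [ 0.4815 -0.0554  0.0351] local mm [-120.1  -53.4] z 35.1 gap 0.4
SW world [ 0.5935 -0.0798  0.0915] local mm [ -6.2 -41.6] z 91.5 gap 1.3
gripFR world [ 0.5051 -0.0286  0.0879] local mm [-106.   -20.6] z 87.9 gap 1.6
gripRR world [ 0.5438 -0.042   0.0894] local mm [-65.1 -21.2] z 89.4 gap 2.5
gripFL world [ 0.5154 -0.001   0.088 ] local mm [-105.     8.9] z 88.0 gap 2.7
coverRL world [ 0.6051 -0.0266  0.132 ] local mm [-11.7  12.5] z 132.0 gap 20.0
gapL world [ 0.6229 -0.0174  0.092 ] local mm [ 2.3 26.9] z 92.0 gap 4.3
gapR world [ 0.606  -0.0662  0.0923] local mm [  1.5 -24.8] z 92.3 gap 1.2
```

The triangulated grip puts the cover about 5 mm to the rear of the corner fit. So I take hinge ≈ (0.617,-0.044), grip ≈ (0.530,-0.015) and yaw ≈ -18.2°. The heights read 5–6 mm low, so I use the given ones. The ledge, switch and grip offsets from this hinge agree with the sizes given. The plan is to grasp with the tool tilted in from the front, then swing on an arc about the hinge. I'll write a planner that lists rows to type.

```bash
cat > plan.py <<'E'
from h import *
from scipy.spatial.transform import Rotation as Ro, Slerp
H=np.array([.617,-.0438,.086]); YAW=-18.2
def loc(m): return H+Ro.from_euler('z',YAW,degrees=True).apply(m)
def Rt(b): # tool x=local x, y=-local y; b=90 straight down, <90 pointing to the rear
    return Ro.from_euler('z',YAW,degrees=True)*Ro.from_euler('x',180,degrees=True)*Ro.from_euler('y',90-b,degrees=True)
def gp(b,back=0,th=0,dy=-.0025,b_cover=None):
    """TCP pose holding the grip with cover at th deg, tool dir angle b"""
    g=np.array([-.092*np.cos(np.radians(th)),dy,.092*np.sin(np.radians(th))])
    d=Rt(b).apply([0,0,1]); return loc(g)-d*(.003+back), Rt(b)
def rows(p,R,wps):
    """wps: (pos,Rot,n). prints rounded rows"""
    out=[]
    for q,Q,n in wps:
        p0,R0=p,R; full=(R0.inv()*Q).as_rotvec()
        for i in range(1,n+1):
            tp=p0+(q-p0)*i/n; tR=R0*Ro.from_rotvec(full*i/n)
            s=np.round(R.inv().apply(tp-p)*100,2); a=np.round(np.degrees((R.inv()*tR).as_rotvec()),2)
            out.append((a.tolist(),s.tolist())); p=p+R.apply(s/100); R=R*Ro.from_rotvec(np.radians(a))
    for a,s in out: print('{"angular":%s,"xyz":%s}'%(a,s))
    return p,R
def now():
    s=monitor.get_state(); return s['eef_pos'],Ro.from_euler('xyz',s['ee_rot'])
E
python3 - <<'E'
from plan import *
p,R=now()
q,_=gp(90); q=q+[0,0,.16]-.05*Rt(90).apply([1,0,0])
print(q); p,R=rows(p,R,[(q,Rt(90),20)]); print(); print(gp(60,.08)[0],gp(60)[0])
rows(p,R,[(*gp(60,.08),6)])
E
```

```text
[ 0.48132313 -0.00182337  0.249     ]
{"angular":[0.0, 0.01, -7.25],"xyz":[-2.3, 2.67, -0.0]}
{"angular":[0.01, 0.0, -7.26],"xyz":[-2.62, 2.36, -0.01]}
{"angular":[-0.0, 0.01, -7.25],"xyz":[-2.9, 2.01, 0.0]}
{"angular":[0.0, 0.0, -7.26],"xyz":[-3.13, 1.63, -0.0]}
{"angular":[0.0, 0.01, -7.25],"xyz":[-3.31, 1.22, -0.01]}
{"angular":[0.01, 0.0, -7.26],"xyz":[-3.44, 0.79, -0.0]}
{"angular":[-0.0, 0.01, -7.25],"xyz":[-3.51, 0.35, -0.01]}
{"angular":[0.0, 0.0, -7.26],"xyz":[-3.52, -0.09, -0.0]}
{"angular":[0.0, 0.01, -7.25],"xyz":[-3.49, -0.54, -0.01]}
{"angular":[0.01, 0.0, -7.25],"xyz":[-3.39, -0.97, -0.0]}
{"angular":[-0.0, 0.01, -7.26],"xyz":[-3.24, -1.4, -0.01]}
{"angular":[0.0, 0.0, -7.25],"xyz":[-3.04, -1.79, -0.01]}
{"angular":[0.0, 0.01, -7.26],"xyz":[-2.78, -2.16, -0.0]}
{"angular":[0.0, 0.0, -7.25],"xyz":[-2.49, -2.5, -0.01]}
{"angular":[0.01, 0.01, -7.26],"xyz":[-2.16, -2.79, -0.01]}
{"angular":[-0.0, 0.0, -7.25],"xyz":[-1.79, -3.04, -0.0]}
{"angular":[0.0, 0.01, -7.25],"xyz":[-1.39, -3.24, -0.01]}
{"angular":[0.0, 0.0, -7.26],"xyz":[-0.96, -3.39, -0.01]}
{"angular":[0.01, 0.01, -7.25],"xyz":[-0.54, -3.49, -0.0]}
{"angular":[-0.0, 0.0, -7.26],"xyz":[-0.08, -3.53, -0.01]}

[ 0.48939789 -0.00447822  0.15788011] [ 0.52739678 -0.01697162  0.08859808]
{"angular":[-0.0, 5.0, 0.0],"xyz":[0.14, 0.0, 1.52]}
{"angular":[-0.0, 5.0, 0.0],"xyz":[0.01, 0.0, 1.52]}
{"angular":[-0.0, 5.0, 0.0],"xyz":[-0.13, 0.0, 1.52]}
{"angular":[-0.0, 5.0, 0.0],"xyz":[-0.25, 0.0, 1.51]}
{"angular":[-0.0, 5.0, 0.0],"xyz":[-0.39, 0.0, 1.47]}
{"angular":[-0.0, 5.0, 0.0],"xyz":[-0.51, 0.0, 1.44]}
```

Request:
servo_tool([
  {"angular": [0,0,-7.25],"xyz": [-2.3,2.67,0],"claw": 7.4},
  {"angular": [0,0,-7.25],"xyz": [-2.6,2.36,0],"claw": 7.4},
  {"angular": [0,0,-7.25],"xyz": [-2.9,2.0,0],"claw": 7.4},
  {"angular": [0,0,-7.25],"xyz": [-3.13,1.63,0],"claw": 7.4},
  {"angular": [0,0,-7.25],"xyz": [-3.31,1.22,0],"claw": 7.4},
  {"angular": [0,0,-7.25],"xyz": [-3.44,0.79,0],"claw": 7.4},
  {"angular": [0,0,-7.25],"xyz": [-3.5,0.35,0],"claw": 7.4},
  {"angular": [0,0,-7.25],"xyz": [-3.5,-0.1,0],"claw": 7.4},
  {"angular": [0,0,-7.25],"xyz": [-3.5,-0.54,0],"claw": 7.4},
  {"angular": [0,0,-7.25],"xyz": [-3.4,-0.97,0],"claw": 7.4},
  {"angular": [0,0,-7.25],"xyz": [-3.24,-1.4,0],"claw": 7.4},
  {"angular": [0,0,-7.25],"xyz": [-3.04,-1.8,0],"claw": 7.4},
  {"angular": [0,0,-7.25],"xyz": [-2.8,-2.16,0],"claw": 7.4},
  {"angular": [0,0,-7.25],"xyz": [-2.5,-2.5,0],"claw": 7.4},
  {"angular": [0,0,-7.25],"xyz": [-2.16,-2.8,0],"claw": 7.4},
  {"angular": [0,0,-7.25],"xyz": [-1.8,-3.04,0],"claw": 7.4},
  {"angular": [0,0,-7.25],"xyz": [-1.4,-3.24,0],"claw": 7.4},
  {"angular": [0,0,-7.25],"xyz": [-0.96,-3.4,0],"claw": 7.4},
  {"angular": [0,0,-7.25],"xyz": [-0.54,-3.5,0],"claw": 7.4},
  {"angular": [0,0,-7.25],"xyz": [-0.1,-3.5,0],"claw": 7.4},
])

```text
t: 2.1
eef_pos: [0.4817, -0.0007, 0.2485]
ee_rot: [-3.142, 0.0, -0.314]
force: [0.0, -1.0, -0.4]
width: 0.0745
gripper_force: 0.0
```

Request:
servo_tool([
  {"angular": [0,5,0],"xyz": [0.1,0,1.5],"claw": 7.4},
  {"angular": [0,5,0],"xyz": [0,0,1.5],"claw": 7.4},
  {"angular": [0,5,0],"xyz": [-0.1,0,1.5],"claw": 7.4},
  {"angular": [0,5,0],"xyz": [-0.25,0,1.5],"claw": 7.4},
  {"angular": [0,5,0],"xyz": [-0.4,0,1.5],"claw": 7.4},
  {"angular": [0,5,0],"xyz": [-0.5,0,1.4],"claw": 7.4},
  {"angular": [0,0,0],"xyz": [0,0,0],"claw": 7.4},
  {"angular": [0,0,0],"xyz": [0,0,0],"claw": 7.4},
])

```text
t: 2.9
eef_pos: [0.5095, -0.0043, 0.1929]
ee_rot: [3.131, -0.462, -0.321]
force: [-0.0, -0.4, -1.0]
width: 0.074
gripper_force: 0.0
```

Run:
```python
from plan import *
s=monitor.get_state(); print(s['t'],s['q'].round(3),s['width'],s['force'].round(1))
p,R=now(); print(p.round(4),(Rt(60).inv()*R).as_rotvec(degrees=True).round(2), R.inv().apply(gp(60,.08)[0]-p).round(4))
a=grab('side','s1');b=grab('top','t1')
for f in (a,b): print(proj(f,p+R.apply([0,0,.022])),proj(f,loc([-.092,0,.096])))
cv2.imwrite('pics/c3.png',np.hstack([cv2.resize(a['color'][120:290,210:380],None,fx=2.35,fy=2.35,interpolation=3),cv2.resize(b['color'][120:290,220:390],None,fx=2.35,fy=2.35,interpolation=3)]))
```

```text
2.9 [ 0.494 -0.085 -1.017  0.843 -0.46   0.02 ] 0.07403884650241657 [-0.  -0.4 -1. ]
[ 0.5095 -0.0043  0.1929] [-0.68 -3.55  0.15] [-0.0326  0.0063  0.0229]
(np.float64(309.7913176394017), np.float64(191.91719788832842)) (np.float64(305.2406507232244), np.float64(185.43216277141448))
(np.float64(279.63582796387993), np.float64(202.1186745054997)) (np.float64(283.5031511636685), np.float64(195.51780916741015))
```

View pics/c3.png

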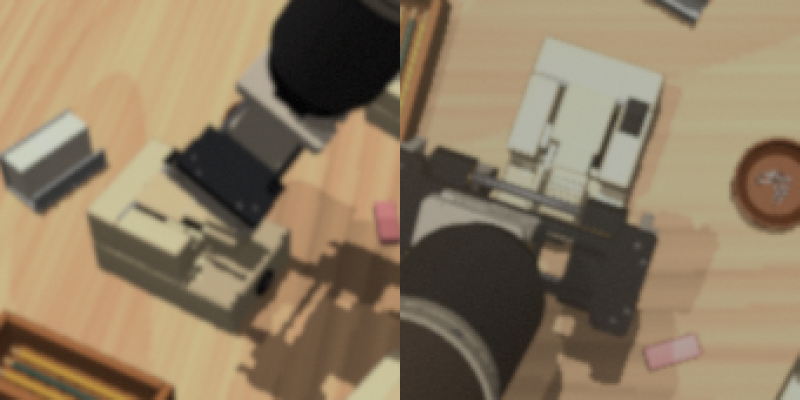

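The tool is over the grip, but joint 3 is at its range end, so the back-off pose was out of reach. I'll go to a point directly above the grasp at 65° tilt instead and descend vertically.

Run:
```python
from plan import *
p,R=now(); g,Q=gp(65); print(g)
p,R=rows(p,R,[(g+[0,0,.07],Q,5)]);print(); rows(p,R,[(g,Q,8)])
```

```text
[ 0.52761731 -0.01704412  0.08871892]
{"angular":[0.13, -0.29, -0.03],"xyz":[0.08, 0.12, 0.8]}
{"angular":[0.13, -0.29, -0.04],"xyz":[0.08, 0.13, 0.8]}
{"angular":[0.13, -0.28, -0.03],"xyz":[0.09, 0.13, 0.8]}
{"angular":[0.13, -0.29, -0.04],"xyz":[0.09, 0.13, 0.8]}
{"angular":[0.14, -0.29, -0.03],"xyz":[0.09, 0.13, 0.8]}

{"angular":[-0.0, -0.0, -0.0],"xyz":[-0.37, 0.0, 0.79]}
{"angular":[-0.0, -0.0, -0.0],"xyz":[-0.37, 0.0, 0.8]}
{"angular":[-0.0, -0.0, -0.0],"xyz":[-0.37, 0.0, 0.79]}
{"angular":[-0.0, -0.0, -0.0],"xyz":[-0.37, 0.0, 0.79]}
{"angular":[-0.0, -0.0, -0.0],"xyz":[-0.37, 0.0, 0.79]}
{"angular":[-0.0, -0.0, -0.0],"xyz":[-0.37, 0.0, 0.8]}
{"angular":[-0.0, -0.0, -0.0],"xyz":[-0.37, 0.0, 0.79]}
{"angular":[-0.0, -0.0, -0.0],"xyz":[-0.36, 0.0, 0.79]}
```

Request:
servo_tool([
  {"angular": [0.15,-0.3,0],"xyz": [0.1,0.13,0.8],"claw": 7.4},
  {"angular": [0.15,-0.3,0],"xyz": [0.1,0.13,0.8],"claw": 7.4},
  {"angular": [0.1,-0.3,0],"xyz": [0.1,0.13,0.8],"claw": 7.4},
  {"angular": [0.1,-0.3,0],"xyz": [0.1,0.13,0.8],"claw": 7.4},
  {"angular": [0.1,-0.3,0],"xyz": [0.1,0.13,0.8],"claw": 7.4},
  {"angular": [0,0,0],"xyz": [0,0,0],"claw": 7.4},
  {"angular": [0,0,0],"xyz": [0,0,0],"claw": 7.4},
])

```text
t: 3.7
eef_pos: [0.5311, -0.0169, 0.1628]
ee_rot: [3.141, -0.431, -0.321]
force: [-1.2, 0.1, 0.2]
width: 0.0741
gripper_force: 0.0
```

Run:
```python
from plan import *
s=monitor.get_state(); print(s['t'],s['q'].round(3),s['force'].round(1))
p,R=now(); g,Q=gp(65); print(p.round(4),(Q.inv()*R).as_rotvec(degrees=True).round(2), R.inv().apply(g+[0,0,.07]-p).round(4))
rows(p,R,[(g,Q,9)])
```

```text
3.7 [ 0.381  0.    -1.016  0.915 -0.347  0.031] [-1.2  0.1  0.2]
[ 0.5311 -0.0169  0.1628] [-0.1  -0.33  0.17] [-0.0047  0.0012  0.0023]
{"angular":[0.01, 0.04, -0.02],"xyz":[-0.38, 0.01, 0.73]}
{"angular":[0.01, 0.03, -0.02],"xyz":[-0.37, 0.02, 0.73]}
{"angular":[0.01, 0.04, -0.02],"xyz":[-0.38, 0.01, 0.74]}
{"angular":[0.01, 0.04, -0.01],"xyz":[-0.38, 0.01, 0.73]}
{"angular":[0.02, 0.03, -0.02],"xyz":[-0.38, 0.02, 0.73]}
{"angular":[0.01, 0.04, -0.02],"xyz":[-0.38, 0.01, 0.73]}
{"angular":[0.01, 0.03, -0.02],"xyz":[-0.38, 0.01, 0.73]}
{"angular":[0.01, 0.04, -0.02],"xyz":[-0.37, 0.02, 0.73]}
{"angular":[0.01, 0.04, -0.02],"xyz":[-0.39, 0.01, 0.73]}
```

Request:
servo_tool([
  {"angular": [0,0,0],"xyz": [-0.38,0,0.73],"claw": 7.4},
  {"angular": [0,0,0],"xyz": [-0.38,0,0.73],"claw": 7.4},
  {"angular": [0,0,0],"xyz": [-0.38,0.02,0.73],"claw": 7.4},
  {"angular": [0,0,0],"xyz": [-0.38,0.02,0.73],"claw": 7.4},
  {"angular": [0,0.3,0],"xyz": [-0.38,0.02,0.73],"claw": 7.4},
  {"angular": [0,0,0],"xyz": [-0.38,0.02,0.73],"claw": 7.4},
  {"angular": [0,0,0],"xyz": [-0.38,0.02,0.73],"claw": 7.4},
  {"angular": [0,0,0],"xyz": [0,0,0],"claw": 7.4},
  {"angular": [0,0,0],"xyz": [0,0,0],"claw": 7.4},
])

```text
t: 4.6
eef_pos: [0.5436, -0.0152, 0.1307]
ee_rot: [3.136, -0.393, -0.32]
force: [0.4, -0.7, 0.4]
width: 0.0739
gripper_force: 0.0
```

Run:
```python
from plan import *
s=monitor.get_state(); print(s['t'],s['q'].round(3),s['force'].round(1))
p,R=now(); g,Q=gp(65); print(p.round(4),(Q.inv()*R).as_rotvec(degrees=True).round(2), R.inv().apply(g-p).round(4))
a=grab('side','s2');b=grab('top','t2')
cv2.imwrite('pics/c4.png',np.hstack([cv2.resize(a['color'][150:270,230:350],None,fx=3.3,fy=3.3,interpolation=3),cv2.resize(b['color'][130:250,240:360],None,fx=3.3,fy=3.3,interpolation=3)]))
```

```text
4.6 [ 0.327  0.08  -1.016  0.991 -0.285 -0.011] [ 0.4 -0.7  0.4]
[ 0.5436 -0.0152  0.1307] [-0.41 -2.5   0.14] [-0.0296  0.0066  0.0332]
```

View pics/c4.png

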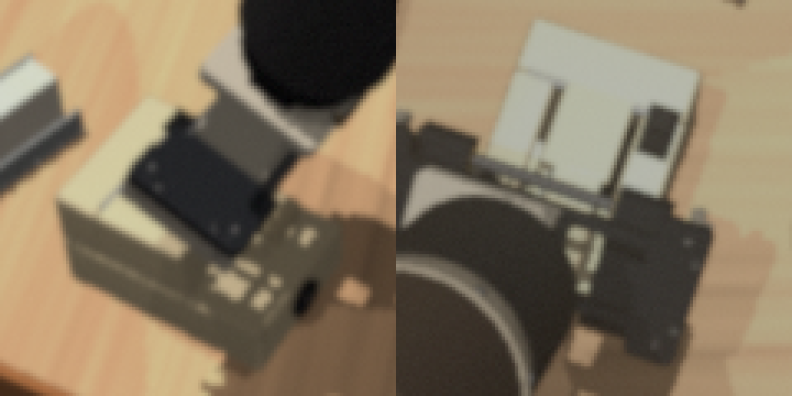

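Joint 3 is still at its end, so 65° tilt is too shallow. I'll fit a quick kinematic model from the readings so far and use it to choose the tilt and check the whole swing.

```bash
cat > kin.py <<'E'
from plan import *
from scipy.optimize import least_squares
import itertools
D=[([-.9909039,.3592973,.0111439,-.0002896,-1.2241289,-.2881089],[.19402379,-.64607804,.24772853],[3.14009,-.00016,-2.84991]),
([.494,-.085,-1.017,.843,-.46,.02],[.5095,-.0043,.1929],[3.131,-.462,-.321]),
([.381,0,-1.016,.915,-.347,.031],[.5311,-.0169,.1628],[3.141,-.431,-.321]),
([.327,.08,-1.016,.991,-.285,-.011],[.5436,-.0152,.1307],[3.136,-.393,-.32])]
E=Ro.from_euler
def fk(q,P,s):
    z0,a1,L1,e,L2,Lt=P
    A=E('z',q[0])*E('y',q[1]); p=E('z',q[0]).apply([a1,0,z0])+A.apply([0,0,L1])
    B=A*E('y',-q[2]); p=p+B.apply([L2,0,e])
    C=B*E('x',s[0]*q[3])*E('y',-q[4]); p=p+C.apply([Lt,0,0])
    # tool z = link x
    T=C*E('x',s[1]*q[5])*Ro.from_matrix(np.array([[0,0,1],[s[2],0,0],[0,s[2],0]],float)) if s[3]==0 else C*E('x',s[1]*q[5])*Ro.from_matrix(np.array([[0,0,1],[0,-s[2],0],[s[2],0,0]],float))
    return p,T
best=None
for s in itertools.product([1,-1],[1,-1],[1,-1],[0,1]):
    P=[.35,.05,.35,.05,.35,.25]
    eo=max((fk(q,P,s)[1].inv()*E('xyz',r)).magnitude() for q,p,r in D)
    if best is None or eo<best[0]: best=(eo,s)
S_=best[1]
def res(P): return np.concatenate([(fk(q,P,S_)[0]-p)*1000 for q,p,_ in D]+[(P-np.array([.35,.03,.35,.03,.35,.25]))*.3])
z=least_squares(res,[.35,.05,.35,.05,.35,.25]); PP=z.x
lo=np.array([-3.07,-1.43,-1.02,-3.03,-3.05,-3.03]);hi=np.array([3.07,2.12,1.25,1.67,0,3.03])
def ik(p,R,q0):
    f=lambda q:(lambda a:np.concatenate([(a[0]-p)*20,(a[1].inv()*R).as_rotvec()*2]))(fk(q,PP,S_))
    r=least_squares(f,np.clip(q0,lo+1e-3,hi-1e-3),bounds=(lo,hi)); return r.x,np.linalg.norm(fk(r.x,PP,S_)[0]-p)*1e3,np.degrees((fk(r.x,PP,S_)[1].inv()*R).magnitude())
E
python3 - <<'E'
from kin import *
print(best,PP.round(4),np.abs(z.fun).max())
for b in (65,70,75,80,85,90):
    q,e,a=ik(*gp(b),D[3][0]); print('grasp',b,q.round(2),round(e,1),round(a,1))
for b0 in (75,80,85,90):
  for fr in (.7,1):
    q=ik(*gp(b0),D[3][0])[0]; l=''
    for th in range(0,101,20):
        q,e,a=ik(*gp(b0+fr*th,th=th),q); l+=f' {e:.0f}/{a:.0f}'
    print('swing',b0,fr,l,q.round(2))
E
```

```text
(0.0009496100428972662, (-1, -1, -1, 0)) [0.4969 0.0369 0.693  0.0059 0.3885 0.7702] 160.47435041181222
grasp 65 [ 0.32  0.19 -1.02  1.15 -0.26 -0.19] 1.7 6.1
grasp 70 [ 0.22  0.18 -1.02  1.05 -0.2   0.01] 0.4 1.6
grasp 75 [ 0.13  0.18 -0.93  0.47 -0.25  0.68] 0.0 0.0
grasp 80 [ 0.06  0.22 -0.79  0.16 -0.41  1.05] 0.0 0.0
grasp 85 [ 0.01  0.28 -0.65  0.05 -0.56  1.2 ] 0.0 0.0
grasp 90 [-0.03  0.34 -0.51  0.   -0.71  1.29] 0.0 0.0
swing 75 0.7  0/0 0/0 0/0 0/0 1/3 7/20 [-0.24  1.17  1.25 -0.17 -2.26  1.39]
swing 75 1  0/0 0/0 0/0 1/3 10/25 17/47 [-0.38  1.23  1.25 -0.32 -2.27  1.29]
swing 80 0.7  0/0 0/0 0/0 0/0 3/8 9/24 [-0.25  1.18  1.25 -0.18 -2.26  1.38]
swing 80 1  0/0 0/0 0/0 3/8 11/30 19/52 [-0.42  1.25  1.25 -0.37 -2.28  1.25]
swing 85 0.7  0/0 0/0 0/0 0/0 5/12 11/29 [-0.27  1.19  1.25 -0.2  -2.26  1.37]
swing 85 1  0/0 0/0 0/0 5/12 13/35 20/56 [-0.47  1.28  1.25 -0.43 -2.28  1.19]
swing 90 0.7  0/0 0/0 0/0 0/0 6/17 12/34 [-0.29  1.19  1.25 -0.23 -2.26  1.36]
swing 90 1  0/0 0/0 0/0 7/17 15/39 22/60 [-0.54  1.33  1.25 -0.51 -2.29  1.11]
```

Run:
```python
from kin import *
def basis(q):
    A=E('z',q[0]);B=A*E('y',q[1]);C=B*E('y',-q[2]);F=C*E('x',-q[3]);G=F*E('y',-q[4])
    c=[[0,0,1],A.apply([1,0,0]),B.apply([0,0,1]),B.apply([1,0,0]),C.apply([1,0,0]),C.apply([0,0,1]),F.apply([0,0,1]),G.apply([1,0,0]),G.apply([0,0,1])]
    return np.array(c).T
Bm=np.vstack([basis(q) for q,_,_ in D]); y=np.concatenate([p for _,p,_ in D])
n=['z0','a1','L1z','L1x','L2x','L2z','w4z','Lt','w5z']; pr=np.array([.3,.05,.35,0,.35,0,0,.25,0])
for lam in (1e-2,1e-3):
    x=np.linalg.solve(Bm.T@Bm+lam**2*np.eye(9),Bm.T@y+lam**2*pr); print(dict(zip(n,x.round(3))),(abs(Bm@x-y).max()*1e3).round(2))
p,R=now(); g,Q=gp(80); rows(p,R,[(g+[0,0,.055],Q,4)])
```

```text
{'z0': np.float64(0.378), 'a1': np.float64(-0.014), 'L1z': np.float64(0.637), 'L1x': np.float64(0.045), 'L2x': np.float64(0.394), 'L2z': np.float64(0.103), 'w4z': np.float64(-0.075), 'Lt': np.float64(0.603), 'w5z': np.float64(0.016)} 160.5
{'z0': np.float64(0.367), 'a1': np.float64(-0.038), 'L1z': np.float64(0.639), 'L1x': np.float64(0.041), 'L2x': np.float64(0.395), 'L2z': np.float64(0.132), 'w4z': np.float64(-0.099), 'Lt': np.float64(0.599), 'w5z': np.float64(0.04)} 160.52
{"angular":[0.09, -3.13, -0.05],"xyz":[-0.2, 0.17, -0.43]}
{"angular":[0.09, -3.13, -0.04],"xyz":[-0.22, 0.18, -0.42]}
{"angular":[0.09, -3.14, -0.05],"xyz":[-0.24, 0.17, -0.41]}
{"angular":[0.09, -3.13, -0.05],"xyz":[-0.26, 0.17, -0.39]}
```

```bash
cat >> kin.py <<'E'
def basis(q):
    A=E('z',q[0]);B=A*E('y',q[1]);C=B*E('y',-q[2]);F=C*E('x',-q[3]);G=F*E('y',-q[4])
    c=[[0,0,1],A.apply([1,0,0]),B.apply([0,0,1]),B.apply([1,0,0]),C.apply([1,0,0]),C.apply([0,0,1]),F.apply([0,0,1]),G.apply([1,0,0]),A.apply([0,1,0]),F.apply([0,1,0])]
    return np.array(c).T
def refit():
    global XX
    Bm=np.vstack([basis(q) for q,_,_ in D]); y=np.concatenate([p for _,p,_ in D]); lam=1e-3
    pr=np.array([.3,.05,.35,0,.35,0,0,.25,0,0])
    XX=np.linalg.solve(Bm.T@Bm+lam**2*np.eye(10),Bm.T@y+lam**2*pr); return XX.round(3),(abs(Bm@XX-y).max()*1e3).round(2)
_fk0=fk
def fk(q,P,s): return basis(q)@XX,_fk0(q,[0]*6,s)[1]
E
cat > chk.py <<'E'
from kin import *
import kin
def go(extra=()):
    for e in extra: D.append(e)
    print(*refit())
    for b in (65,70,75,80,85,90):
        q,e,a=ik(*gp(b),D[3][0]); print('grasp',b,q.round(2),round(e,1),round(a,1))
    for b0 in (70,75,80,85,90):
      for fr in (.6,.8,1):
        q=ik(*gp(b0),D[3][0])[0]; l=''
        for th in range(0,101,20):
            q,e,a=ik(*gp(b0+fr*th,th=th),q); l+=f' {e:.0f}/{a:.0f}'
        print('swing',b0,fr,l,q.round(2))
E
python3 -c "
from chk import *
go()"
```

```text
[ 0.207 -0.01   0.595 -0.006  0.487  0.003 -0.015  0.342  0.019 -0.211] 0.22
grasp 65 [ 0.33  0.14 -1.02  0.92 -0.25  0.04] 2.0 6.6
grasp 70 [ 0.33  0.14 -1.02  0.91 -0.24  0.05] 0.5 1.8
grasp 75 [ 0.42  0.17 -0.87  0.5  -0.37  0.37] 0.0 0.0
grasp 80 [ 0.42  0.21 -0.71  0.23 -0.53  0.64] 0.0 0.0
grasp 85 [ 0.38  0.25 -0.59  0.09 -0.67  0.81] 0.0 0.0
grasp 90 [ 0.34  0.29 -0.49 -0.   -0.8   0.92] 0.0 0.0
swing 70 0.6  1/2 0/0 0/0 0/0 0/0 0/0 [ 0.07  0.74  0.43 -0.26 -1.91  1.18]
swing 70 0.8  1/2 0/0 0/0 0/0 0/0 0/0 [ 0.03  0.94  0.67 -0.4  -2.29  1.12]
swing 70 1  1/2 0/0 0/0 0/0 0/0 0/0 [-0.02  1.1   0.85 -0.64 -2.63  0.95]
swing 75 0.6  0/0 0/0 0/0 0/0 0/0 0/0 [ 0.06  0.79  0.5  -0.29 -2.01  1.17]
swing 75 0.8  0/0 0/0 0/0 0/0 0/0 0/0 [ 0.02  0.98  0.72 -0.44 -2.37  1.09]
swing 75 1  0/0 0/0 0/0 0/0 0/0 0/0 [-0.03  1.13  0.89 -0.73 -2.71  0.86]
swing 80 0.6  0/0 0/0 0/0 0/0 0/0 0/0 [ 0.05  0.84  0.56 -0.32 -2.1   1.16]
swing 80 0.8  0/0 0/0 0/0 0/0 0/0 0/0 [ 0.01  1.02  0.77 -0.5  -2.46  1.06]
swing 80 1  0/0 0/0 0/0 0/0 0/0 0/0 [-0.05  1.16  0.92 -0.86 -2.79  0.75]
swing 85 0.6  0/0 0/0 0/0 0/0 0/0 0/0 [ 0.04  0.89  0.62 -0.36 -2.2   1.14]
swing 85 0.8  0/0 0/0 0/0 0/0 0/0 0/0 [-0.    1.06  0.81 -0.56 -2.54  1.01]
swing 85 1  0/0 0/0 0/0 0/0 0/0 0/0 [-0.08  1.18  0.94 -1.02 -2.87  0.59]
swing 90 0.6  0/0 0/0 0/0 0/0 0/0 0/0 [ 0.03  0.94  0.67 -0.4  -2.29  1.12]
swing 90 0.8  0/0 0/0 0/0 0/0 0/0 0/0 [-0.02  1.1   0.85 -0.64 -2.63  0.95]
swing 90 1  0/0 0/0 0/0 0/0 0/0 0/0 [-0.13  1.2   0.96 -1.24 -2.94  0.37]
```

Request:
servo_tool([
  {"angular": [0,-3.1,0],"xyz": [-0.2,0.17,-0.45],"claw": 7.4},
  {"angular": [0.1,-3.1,0],"xyz": [-0.2,0.17,-0.4],"claw": 7.4},
  {"angular": [0.1,-3.1,0],"xyz": [-0.25,0.17,-0.4],"claw": 7.4},
  {"angular": [0.1,-3.1,0],"xyz": [-0.25,0.17,-0.4],"claw": 7.4},
  {"angular": [0,0,0],"xyz": [0,0,0],"claw": 7.4},
  {"angular": [0,0,0],"xyz": [0,0,0],"claw": 7.4},
])

```text
t: 5.3
eef_pos: [0.5349, -0.0222, 0.145]
ee_rot: [3.136, -0.216, -0.325]
force: [0.1, 0.3, -1.0]
width: 0.074
gripper_force: 0.0
```

Run:
```python
from chk import *
s=monitor.get_state(); print(s['t'],s['q'].round(3))
e=(s['q'].tolist(),s['eef_pos'].tolist(),s['ee_rot'].tolist()); print(e); go([e])
p,R=now(); g,Q=gp(80); print(R.inv().apply(g+[0,0,.055]-p),(Q.inv()*R).as_rotvec(degrees=True).round(2))
```

```text
5.3 [ 0.42   0.118 -0.697  0.261 -0.617  0.621]
([0.4202843189397805, 0.11803185010066165, -0.6970874015764194, 0.26149907097807373, -0.6165071376107049, 0.6212878256415092], [0.5349413009455127, -0.022161877142406833, 0.14500864217143858], [3.1355844324264543, -0.21550221510499035, -0.325293572037088])
[ 0.201 -0.001  0.598  0.002  0.464  0.    -0.001  0.353 -0.    -0.192] 0.22
grasp 65 [ 0.33  0.14 -1.02  0.91 -0.25  0.05] 2.1 6.8
grasp 70 [ 0.33  0.14 -1.02  0.9  -0.24  0.07] 0.6 2.0
grasp 75 [ 0.41  0.17 -0.9   0.52 -0.35  0.36] 0.0 0.0
grasp 80 [ 0.41  0.2  -0.74  0.24 -0.51  0.64] 0.0 0.0
grasp 85 [ 0.38  0.24 -0.61  0.09 -0.65  0.8 ] 0.0 0.0
grasp 90 [ 0.34  0.28 -0.51  0.   -0.78  0.91] 0.0 0.0
swing 70 0.6  1/2 0/0 0/0 0/0 0/0 0/0 [ 0.07  0.75  0.45 -0.26 -1.92  1.17]
swing 70 0.8  1/2 0/0 0/0 0/0 0/0 0/0 [ 0.03  0.96  0.7  -0.41 -2.3   1.11]
swing 70 1  1/2 0/0 0/0 0/0 0/0 0/0 [-0.01  1.12  0.9  -0.67 -2.64  0.91]
swing 75 0.6  0/0 0/0 0/0 0/0 0/0 0/0 [ 0.06  0.8   0.52 -0.29 -2.01  1.17]
swing 75 0.8  0/0 0/0 0/0 0/0 0/0 0/0 [ 0.02  1.    0.76 -0.46 -2.39  1.08]
swing 75 1  0/0 0/0 0/0 0/0 0/0 0/0 [-0.03  1.16  0.94 -0.78 -2.72  0.81]
swing 80 0.6  0/0 0/0 0/0 0/0 0/0 0/0 [ 0.05  0.86  0.58 -0.33 -2.11  1.15]
swing 80 0.8  0/0 0/0 0/0 0/0 0/0 0/0 [ 0.01  1.05  0.81 -0.51 -2.47  1.04]
swing 80 1  0/0 0/0 0/0 0/0 0/0 0/0 [-0.05  1.19  0.98 -0.92 -2.8   0.68]
swing 85 0.6  0/0 0/0 0/0 0/0 0/0 0/0 [ 0.04  0.91  0.64 -0.36 -2.2   1.14]
swing 85 0.8  0/0 0/0 0/0 0/0 0/0 0/0 [ 0.    1.09  0.86 -0.58 -2.56  0.98]
swing 85 1  0/0 0/0 0/0 0/0 0/0 0/0 [-0.08  1.21  1.   -1.11 -2.88  0.49]
swing 90 0.6  0/0 0/0 0/0 0/0 0/0 0/0 [ 0.03  0.96  0.7  -0.41 -2.3   1.11]
swing 90 0.8  0/0 0/0 0/0 0/0 0/0 0/0 [-0.01  1.12  0.9  -0.67 -2.64  0.91]
swing 90 1  0/0 0/0 0/0 0/0 0/0 0/0 [-0.13  1.23  1.02 -1.37 -2.95  0.24]
[-0.00787293 -0.0025105  -0.00065931] [-0.43  2.35  0.44]
```

The model now fits to 0.2 mm. A start tilt of 80° with the tool turning along reaches the whole swing. Next I descend onto the grip.

Run:
```python
from plan import *
p,R=now(); g,Q=gp(80)
p,R=rows(p,R,[(g+[0,0,.03],Q,5)]); print(); rows(p,R,[(g,Q,5)]); print(g)
```

```text
{"angular":[0.09, -0.47, -0.09],"xyz":[-0.26, -0.05, 0.48]}
{"angular":[0.08, -0.47, -0.08],"xyz":[-0.26, -0.06, 0.47]}
{"angular":[0.09, -0.47, -0.09],"xyz":[-0.26, -0.05, 0.48]}
{"angular":[0.08, -0.47, -0.09],"xyz":[-0.25, -0.05, 0.48]}
{"angular":[0.09, -0.47, -0.09],"xyz":[-0.25, -0.05, 0.49]}

{"angular":[-0.0, 0.0, 0.0],"xyz":[-0.1, -0.0, 0.59]}
{"angular":[-0.0, 0.0, 0.0],"xyz":[-0.11, -0.0, 0.59]}
{"angular":[-0.0, 0.0, 0.0],"xyz":[-0.1, -0.0, 0.59]}
{"angular":[-0.0, 0.0, 0.0],"xyz":[-0.11, -0.0, 0.59]}
{"angular":[-0.0, 0.0, 0.0],"xyz":[-0.1, -0.0, 0.59]}
[ 0.52832685 -0.01727741  0.08895442]
```

Request:
servo_tool([
  {"angular": [0.1,-0.5,-0.1],"xyz": [-0.26,-0.05,0.48],"claw": 7.4},
  {"angular": [0.1,-0.5,-0.1],"xyz": [-0.26,-0.05,0.48],"claw": 7.4},
  {"angular": [0.1,-0.5,-0.1],"xyz": [-0.26,-0.05,0.48],"claw": 7.4},
  {"angular": [0.1,-0.45,-0.1],"xyz": [-0.25,-0.05,0.48],"claw": 7.4},
  {"angular": [0.05,-0.4,-0.05],"xyz": [-0.25,-0.05,0.48],"claw": 7.4},
  {"angular": [0,0,0],"xyz": [-0.1,0,0.6],"claw": 7.4},
  {"angular": [0,0,0],"xyz": [-0.1,0,0.6],"claw": 7.4},
  {"angular": [0,0,0],"xyz": [-0.1,0,0.6],"claw": 7.4},
  {"angular": [0,0,0],"xyz": [-0.1,0,0.6],"claw": 7.4},
  {"angular": [0,0,0],"xyz": [-0.1,0,0.55],"claw": 7.4},
  {"angular": [0,0,0],"xyz": [0,0,0],"claw": 7.4},
  {"angular": [0,0,0],"xyz": [0,0,0],"claw": 7.4},
])

```text
t: 6.5
eef_pos: [0.528, -0.0174, 0.0888]
ee_rot: [3.142, -0.172, -0.317]
force: [-1.7, -0.6, -0.4]
width: 0.074
gripper_force: 0.0
```

Run:
```python
from plan import *
s=monitor.get_state(); print(s['t'],s['q'].round(3),s['force'].round(1))
p,R=now(); g,Q=gp(80); print(p.round(4),(Q.inv()*R).as_rotvec(degrees=True).round(2), R.inv().apply(g-p).round(4))
a=grab('side','s3');b=grab('top','t3')
cv2.imwrite('pics/c5.png',np.hstack([cv2.resize(a['color'][170:260,250:340],None,fx=4.4,fy=4.4,interpolation=3),cv2.resize(b['color'][140:230,250:340],None,fx=4.4,fy=4.4,interpolation=3)]))
```

```text
6.5 [ 0.412  0.204 -0.736  0.235 -0.513  0.644] [-1.7 -0.6 -0.4]
[ 0.528  -0.0174  0.0888] [ 0.01 -0.12 -0.06] [ 0.0003 -0.0002 -0.0001]
```

View pics/c5.png

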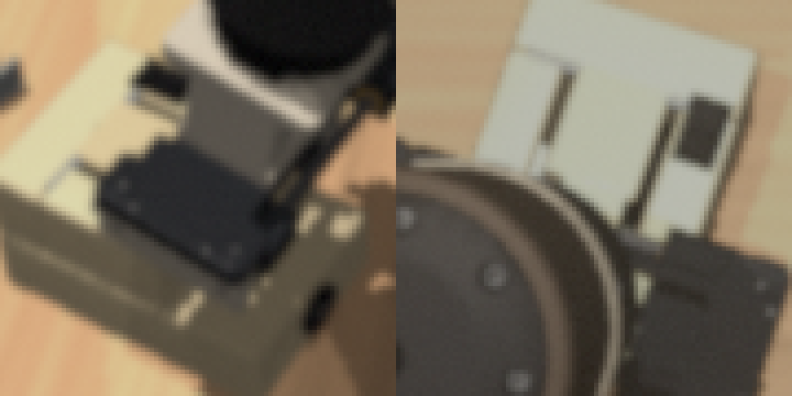

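The pose matches to 0.3 mm with no contact, though the grip itself is hidden under the gripper. I'll close gently and read the width and side force.

Request:
servo_tool([
  {"angular": [0,0,0],"xyz": [0,0,0],"claw": 5.5},
  {"angular": [0,0,0],"xyz": [0,0,0],"claw": 5},
  {"angular": [0,0,0],"xyz": [0,0,0],"claw": 4.6},
  {"angular": [0,0,0],"xyz": [0,0,0],"claw": 4.4},
  {"angular": [0,0,0],"xyz": [0,0,0],"claw": 4.2},
  {"angular": [0,0,0],"xyz": [0,0,0],"claw": 4.2},
], force=12)

```text
t: 7.2
eef_pos: [0.5282, -0.0168, 0.089]
ee_rot: [-3.14, -0.173, -0.316]
force: [-2.4, 5.0, 0.3]
width: 0.0422
gripper_force: 2.3
```

The tab side is touching and the centring is as planned: at 39 mm the centre lies 2.5 mm to the right. Now I squeeze fully.

Request:
servo_tool([
  {"angular": [0,0,0],"xyz": [0,0,0],"claw": 3.9},
  {"angular": [0,0,0],"xyz": [0,0,0],"claw": 3.6},
  {"angular": [0,0,0],"xyz": [0,0,0],"claw": 3.4},
  {"angular": [0,0,0],"xyz": [0,0,0],"claw": 3.4},
  {"angular": [0,0,0],"xyz": [0,0,0],"claw": 3.4},
], force=22)

```text
t: 7.7
eef_pos: [0.528, -0.0169, 0.089]
ee_rot: [-3.141, -0.173, -0.315]
force: [-3.2, 5.7, 1.7]
width: 0.0363
gripper_force: 22.1
```

Run:
```python
from plan import *
p,R=now(); print(p.round(4),(Rt(80).inv()*R).as_rotvec(degrees=True).round(2),monitor.get_state()['force'].round(1))
# arc about the fitted hinge, starting at the present grasp
for th in range(4,101,4):
    q,Q=gp(80+.8*th,th=th); s=R.inv().apply(q-p) if th>4 else R.inv().apply(q-gp(80)[0]); a=(R.inv()*Q).as_rotvec(degrees=True) if th>4 else [0,-3.2,0]
    print(th,np.round(a,1),np.round(s*100,2)); p,R=q,Q
```

```text
[ 0.528  -0.0169  0.089 ] [ 0.04 -0.11 -0.13] [-3.2  5.7  1.7]
4 [ 0.  -3.2  0. ] [ 0.15 -0.   -0.63]
8 [ 0.  -3.2 -0. ] [ 0.16 -0.   -0.63]
12 [-0.  -3.2 -0. ] [ 0.17 -0.   -0.62]
16 [ 0.  -3.2  0. ] [ 0.18  0.   -0.62]
20 [ 0.  -3.2 -0. ] [ 0.19  0.   -0.62]
24 [-0.  -3.2 -0. ] [ 0.19 -0.   -0.62]
28 [ 0.  -3.2  0. ] [ 0.2  -0.   -0.61]
32 [ 0.  -3.2 -0. ] [ 0.21  0.   -0.61]
36 [-0.  -3.2  0. ] [ 0.22 -0.   -0.61]
40 [ 0.  -3.2 -0. ] [ 0.23 -0.   -0.61]
44 [ 0.  -3.2 -0. ] [ 0.24  0.   -0.6 ]
48 [ 0.  -3.2  0. ] [ 0.24 -0.   -0.6 ]
52 [-0.  -3.2  0. ] [ 0.25 -0.   -0.6 ]
56 [ 0.  -3.2 -0. ] [ 0.26  0.   -0.59]
60 [ 0.  -3.2 -0. ] [ 0.27  0.   -0.59]
64 [-0.  -3.2 -0. ] [ 0.28  0.   -0.59]
68 [ 0.  -3.2  0. ] [ 0.29 -0.   -0.58]
72 [ 0.  -3.2 -0. ] [ 0.29 -0.   -0.58]
76 [ 0.  -3.2 -0. ] [ 0.3   0.   -0.57]
80 [-0.  -3.2  0. ] [ 0.31 -0.   -0.57]
84 [ 0.  -3.2  0. ] [ 0.32  0.   -0.57]
88 [ 0.  -3.2  0. ] [ 0.33 -0.   -0.56]
92 [-0.  -3.2 -0. ] [ 0.33  0.   -0.56]
96 [ 0.  -3.2  0. ] [ 0.34  0.   -0.55]
100 [ 0.  -3.2 -0. ] [ 0.35  0.   -0.55]
```

The width is 36 mm at 22 N, against 39 mm nominal, so there may be some pad give. I'll start lifting carefully and watch the force.

Request:
servo_tool([
  {"angular": [0,-1.6,0],"xyz": [0.07,0,-0.32],"claw": 3.4},
  {"angular": [0,-1.6,0],"xyz": [0.08,0,-0.32],"claw": 3.4},
  {"angular": [0,-1.6,0],"xyz": [0.08,0,-0.32],"claw": 3.4},
  {"angular": [0,0,0],"xyz": [0,0,0],"claw": 3.4},
])

```text
t: 8.1
eef_pos: [0.5284, -0.0173, 0.0984]
ee_rot: [-3.141, -0.086, -0.318]
force: [-4.6, 7.4, -1.6]
width: 0.036
gripper_force: 22.1
```

Run:
```python
from plan import *
p,R=now(); q,Q=gp(84.8,th=6);print(p.round(4),q.round(4),(Q.inv()*R).as_rotvec(degrees=True).round(2),monitor.get_state()['force'].round(1),monitor.get_state()['moment'].round(2))
a=grab('side','s4')
cv2.imwrite('pics/c6.png',np.hstack([cv2.resize(a['color'][150:270,240:360],None,fx=4.5,fy=4.5,interpolation=3)]))
```

```text
[ 0.5284 -0.0173  0.0984] [ 0.529  -0.0175  0.0986] [ 0.01 -0.24  0.  ] [-4.6  7.4 -1.6] [3.   2.18 0.49]
```

View pics/c6.png

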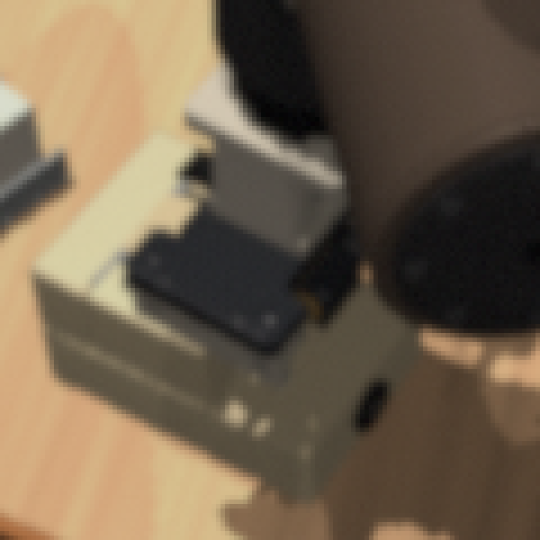

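The lift force stays under 2 N, so the cover is unlatched and following. I'll continue the arc, with a 1 mm shift left to ease the side load.

Request:
servo_tool([
  {"angular": [0,-3.2,0],"xyz": [0.16,-0.05,-0.63],"claw": 3.4},
  {"angular": [0,-3.2,0],"xyz": [0.17,-0.05,-0.62],"claw": 3.4},
  {"angular": [0,-3.2,0],"xyz": [0.18,0,-0.62],"claw": 3.4},
  {"angular": [0,-3.2,0],"xyz": [0.19,0,-0.62],"claw": 3.4},
  {"angular": [0,-3.2,0],"xyz": [0.19,0,-0.62],"claw": 3.4},
  {"angular": [0,-3.2,0],"xyz": [0.2,0,-0.61],"claw": 3.4},
  {"angular": [0,-3.2,0],"xyz": [0.21,0,-0.61],"claw": 3.4},
])

```text
t: 8.85
eef_pos: [0.5433, -0.022, 0.14]
ee_rot: [3.14, 0.307, -0.318]
force: [-1.9, 0.9, -3.9]
width: 0.0365
gripper_force: 22.0
```

Run:
```python
from plan import *
p,R=now(); q,Q=gp(80+.8*34,th=34,dy=-.0015);s=monitor.get_state();print(p.round(4),q.round(4),(Q.inv()*R).as_rotvec(degrees=True).round(2),'Ftool',R.inv().apply(s['force']).round(1),s['q'].round(2))
```

```text
[ 0.5433 -0.022   0.14  ] [ 0.5449 -0.0217  0.1403] [-0.06 -0.37  0.01] Ftool [-0.8 -0.3  4.4] [ 0.21  0.41 -0.14 -0.16 -1.29  1.11]
```

Request:
servo_tool([
  {"angular": [0,-3.2,0],"xyz": [0.22,0,-0.61],"claw": 3.4},
  {"angular": [0,-3.2,0],"xyz": [0.22,0,-0.61],"claw": 3.4},
  {"angular": [0,-3.2,0],"xyz": [0.23,0,-0.6],"claw": 3.4},
  {"angular": [0,-3.2,0],"xyz": [0.24,0,-0.6],"claw": 3.4},
  {"angular": [0,-3.2,0],"xyz": [0.25,0,-0.6],"claw": 3.4},
  {"angular": [0,-3.2,0],"xyz": [0.26,0,-0.59],"claw": 3.4},
  {"angular": [0,-3.2,0],"xyz": [0.27,0,-0.59],"claw": 3.4},
  {"angular": [0,-3.2,0],"xyz": [0.27,0,-0.59],"claw": 3.4},
])

```text
t: 9.65
eef_pos: [0.5813, -0.0346, 0.1725]
ee_rot: [3.139, 0.754, -0.319]
force: [-3.2, 0.3, -1.0]
width: 0.0367
gripper_force: 22.0
```

Run:
```python
from plan import *
p,R=now(); q,Q=gp(80+.8*66,th=66,dy=-.0015);s=monitor.get_state();print(p.round(4),q.round(4),(Q.inv()*R).as_rotvec(degrees=True).round(2),'Ftool',R.inv().apply(s['force']).round(1),s['q'].round(2))
```

```text
[ 0.5813 -0.0346  0.1725] [ 0.5829 -0.0342  0.1722] [-0.1  -0.38  0.05] Ftool [-1.6  0.7  2.8] [ 0.09  0.71  0.32 -0.29 -1.88  1.17]
```

Request:
servo_tool([
  {"angular": [0,-3.2,0],"xyz": [0.28,0,-0.58],"claw": 3.4},
  {"angular": [0,-3.2,0],"xyz": [0.29,0,-0.58],"claw": 3.4},
  {"angular": [0,-3.2,0],"xyz": [0.3,0,-0.57],"claw": 3.4},
  {"angular": [0,-3.2,0],"xyz": [0.31,0,-0.57],"claw": 3.4},
  {"angular": [0,-3.2,0],"xyz": [0.32,0,-0.57],"claw": 3.4},
  {"angular": [0,-3.2,0],"xyz": [0.33,0,-0.56],"claw": 3.4},
  {"angular": [0,-3.2,0],"xyz": [0.33,0,-0.56],"claw": 3.4},
  {"angular": [0,0,0],"xyz": [0,0,0],"claw": 3.4},
  {"angular": [0,0,0],"xyz": [0,0,0],"claw": 3.4},
])

```text
t: 10.55
eef_pos: [0.624, -0.0486, 0.1793]
ee_rot: [3.137, 1.142, -0.321]
force: [-2.5, -2.7, 1.1]
width: 0.037
gripper_force: 22.1
```

Run:
```python
from plan import *
p,R=now(); q,Q=gp(80+.8*94,th=94,dy=-.0015);s=monitor.get_state();print(p.round(4),q.round(4),(Q.inv()*R).as_rotvec(degrees=True).round(2),'Ftool',R.inv().apply(s['force']).round(1),s['q'].round(2))
f=R.apply([0,0,.003])+p-H; l=Ro.from_euler('z',-YAW,degrees=True).apply(f); print('grasp local',l.round(4),np.degrees(np.arctan2(l[2],-l[0])))
a=grab('side','s5');b=grab('top','t5')
cv2.imwrite('pics/c7.png',np.hstack([cv2.resize(a['color'][100:270,220:390],None,fx=2.35,fy=2.35,interpolation=3),cv2.resize(b['color'][90:260,230:400],None,fx=2.35,fy=2.35,interpolation=3)]))
```

```text
[ 0.624  -0.0486  0.1793] [ 0.6252 -0.0481  0.179 ] [-0.08 -0.23  0.08] Ftool [-1.7  3.4  0.9] [ 0.02  0.99  0.72 -0.45 -2.37  1.09]
grasp local [ 0.0054 -0.0024  0.0921] 93.38699452200802
```

View pics/c7.png

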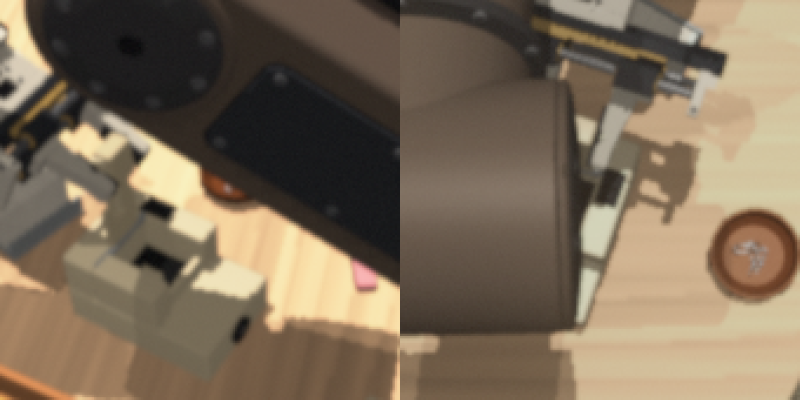

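The cover stands open at about 93°: in the side crop it is upright at (120,175), with the housing opening visible and the switch untouched. I'll lean it a little further back, release, and retreat straight up.

Request:
servo_tool([
  {"angular": [0,-2,0],"xyz": [0.22,-0.05,-0.38],"claw": 3.4},
  {"angular": [0,0,0],"xyz": [0,0,0],"claw": 3.4},
  {"angular": [0,0,0],"xyz": [0,0,0],"claw": 4.6},
  {"angular": [0,0,0],"xyz": [0,0,0],"claw": 5.5},
  {"angular": [0,0,0],"xyz": [0,0,0],"claw": 6.5},
  {"angular": [0,0,0],"xyz": [0,0,0],"claw": 7.4},
  {"angular": [0,0,0],"xyz": [0,0,0],"claw": 7.4},
  {"angular": [0,0,0],"xyz": [0,0,0],"claw": 7.4},
  {"angular": [0,0,0],"xyz": [-0.9,0,-0.4],"claw": 7.4},
  {"angular": [0,0,0],"xyz": [-0.9,0,-0.4],"claw": 7.4},
  {"angular": [0,0,0],"xyz": [-1.3,0,-0.6],"claw": 7.4},
  {"angular": [0,0,0],"xyz": [-1.8,0,-0.8],"claw": 7.4},
  {"angular": [0,0,0],"xyz": [-1.8,0,-0.8],"claw": 7.4},
  {"angular": [0,0,0],"xyz": [-1.8,0,-0.8],"claw": 7.4},
  {"angular": [0,0,0],"xyz": [-1.8,0,-0.8],"claw": 7.4},
  {"angular": [0,0,0],"xyz": [0,0,0],"claw": 7.4},
  {"angular": [0,0,0],"xyz": [0,0,0],"claw": 7.4},
])

```text
t: 12.35
eef_pos: [0.6313, -0.0498, 0.2939]
ee_rot: [-3.138, 1.172, -0.314]
force: [-0.8, -0.5, -0.0]
width: 0.0741
gripper_force: 0.0
```

Run:
```python
from h import *
s=monitor.get_state();print(s['t'],s['q'].round(2),s['qd'].round(3))
a=grab('side','s6');b=grab('top','t6')
cv2.imwrite('pics/c8.png',np.hstack([cv2.resize(a['color'][120:270,220:370],None,fx=2.6,fy=2.6,interpolation=3),cv2.resize(b['color'][100:250,230:380],None,fx=2.6,fy=2.6,interpolation=3)]))
```

```text
12.35 [ 0.01  0.93  0.9  -0.61 -2.61  0.9 ] [ 0.002  0.031 -0.03  -0.001  0.01   0.006]
```

View pics/c8.png

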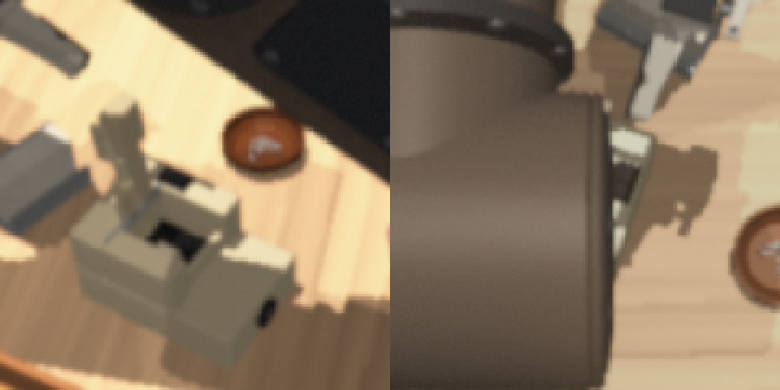

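The side crop shows the cover standing open at (120,160), leaning slightly back. The gripper is well clear above at (50,40), and the switch at (175,178) is untouched. I'll hand the job in.

```bash
python3 -c "
from station import order
print(order.job_done())"
```

```text
the job is handed in; nothing more can be done
None
```

The largest sharpener's cover is open and leaning slightly back, about 95° by the arm's position. The tab was squeezed before the lift and held in until I let go; the gripper is clear, the switch looks untouched, and the job was handed in at about 12.5 s.

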